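# Draw the whitewash brush pole out to its second stop and hold it

## Robot

A 6-joint arm with a two-finger parallel gripper is mounted at the origin on the work surface. World frame = base frame: x ahead of the robot, y to its left, z up, the work surface at z = 0. Lengths are in mm, angles in rad, forces in N, time in s.
With the tool pointing down it reaches from about 325 to 850 mm from the base axis. Payload 4.4 kg.
Tool frame: the origin (TCP) lies at the very end of the fingers, on their centre line; the grasp point (between the pads) lies 19 mm behind it; z points along the fingers, y is the line along which they close (so a half turn about z gives the same grasp; the last joint's range is limited). The gripper opens to 94 mm and grips with 3 to 60 N. Pads are 16 mm wide; open, the fingers measure 119 mm over their backs; the gripper's body (75 mm by 177 mm) begins 78 mm behind the grasp point.
Start: joints at [-1.446, 0.207, 1.542, -0, 1.393, -0.15], TCP at [156.016, -553.431, 205.447] pointing down, gripper open.
Joint ranges: [-2.73, 2.73], [-0.86, 2.22], [0.23, 2.46], [-1.11, 4.25], [0.08, 2.63], [-2.82, 2.82]. Speed limits (rad/s): [2.79, 2.79, 3.14, 3.14, 3.14, 3.14].

## Interface

Orientations are given as a unit quaternion [x, y, z, w].
In Python, from plant import * gives the robot as it stands.
- The arm moves only by the shell command python3 -m creep 'ROWS' [OPENING]. ROWS is JSON, a list of rows, each an object with "dp": the shift along the tool's x, y, z scaled (see below), a list of three; "turn": the turn, a rotation vector about the tool's x, y, z scaled (see below), a list of three. In form: [{"dp": [x, y, z], "turn": [rx, ry, rz]}, ...]. A call has 1 to 20 rows; each row is the pose to reach, as a shift and turn from the pose commanded when the call began, along the tool's axes at that moment; what a row does not reach only later rows make up. The controller multiplies each number of a shift by 100 cm and each number of a turn by 60 degrees. A row lasts 1/12 s, in which the tool goes at most 41.7 mm and 7.16 degrees, less where a joint would pass 70% of its speed; a pose out of reach is approached as far as the arm can. A call with a number of a shift or a turn outside -1 to 1 is refused whole. A call with a gripper value outside its range is refused whole. OPENING is the opening, from -1 (shut) to 1 (fully open), set as the call begins (- or left out, the last holds). The fingers move at their own pace and stop on an object; the grip force is fixed at half the most. Time passes only in rows, so rows that repeat a pose let the fingers close. It gives the time, the measured TCP pose, the force, the opening and the grip force at its end, in the units of the state.
- get_obs(): the state, without advancing time (a new reading comes with each control period).
- read_camera(name): name is "side" or "top"; returns a dict with "pixels" (384x512x3 uint8, red, green, blue), "camera_matrix" (3x3 intrinsics, pixels), "world_from_camera" (4x4, takes a point from camera to world coordinates). Camera axes: x right, y down, z forward; pixel columns grow to the right and rows downward; lengths in mm; the calibration is good to about 2 mm. A picture is of the moment at which its call begins. There is no depth.
- sign_off(): hands the job in; it is judged then, once.
Trained networks look in a picture, given as the dict that the camera call returned (one of the last four; its "shot" number tells which), for a name from the list of things; names that differ only in an ending like _2 or _b are one class to them, and where a whole thing is asked for, a point or a joint stands for the part that bears it (a point fixed in the world has none). Each returns a list of dicts, best first, with "confidence" (0 to 1); they miss things now and then, are a little off and sometimes report something else, mostly with a low value. They report only what shows in the picture. A call takes as long as a camera call.
- recognise(picture, name): "rect" ([left, top, right, bottom] in pixels, round what is visible of it).
- silhouettes(picture, name): "region" (384x512 bool, what is visible of it) and "rect" ([left, top, right, bottom] in pixels, round what is visible of it).
- spot_point(picture, name): "point" ([column, row] in pixels: a listed point, or the origin of a listed thing).
The state is a dict: "time": time; "qpos": joint angles; "qvel": joint speeds; "effort": joint torques, N m; "tool_pos": TCP position; "tool_rot": TCP orientation; "ft_force": force on the tool from outside, world axes, zero at the start; "moment": the same for the moment, N m; "opening": finger opening in mm; "grasp_force": force on a finger pad.
Only numpy, scipy, OpenCV 4.12 (cv2) and the standard library are available. Lean on these libraries where they do the work, as an engineer would, in place of code of your own. Each camera call takes 0.05 s, during which the arm holds its last target. There are 200 camera calls.

## Task

The telescopic handle of the whitewash brush has to be drawn out full length so that the top of the wall can be reached. First turn the black clamp knob on the pole's collar a quarter turn anticlockwise (seen from above), until its bar lies along the pole against its stop; then grip the blue handgrip across its red side button so that the button is squeezed in, and pull the handgrip straight out past the first stop to the second stop, where it goes no further. Finish while still holding the handgrip there, without letting go, and do not push about the flowerpot, bottles or can opener.

Things in the scene. Friction and masses are not known exactly. Their poses are not given: they have to be found in the camera images.
- pole_stand: Whitewash brush pole lying level in a wooden cradle fixed to the table. Origin on the table under the pole axis; y runs along the pole, the way it pulls out, x across it, z up. Pole axis 60 mm up. Cradle board 110 mm wide, 12 high, y -210 to 0 mm. Fixed sleeve 28 mm thick, y -270 to 20. Brush head 150 mm wide, 85 high, y -385 to -295. Clamp collar at y -80, 42 x 44 mm, top 95 mm up.
- knob_grip (a point): Centre of the grip bar of the black clamp knob, on its upright axis at x 0, y -80 mm of pole_stand, 124 mm above the table. The bar is 52 mm long, 14 mm thick and 32 mm high (103 to 135 mm above the table), with a yellow line along its top. The point's x axis runs along the bar and turns with it.
- clamp_knob (a joint): Clamp knob angle, rad, growing anticlockwise seen from above. 0: bar straight across the pole (along pole_stand x), locked; 1.571: bar along the pole, end stop. The tube is free above about 1.2. It stays where it is left (friction 0.06 N m). While locked, the handgrip has only 3 mm of play.
- grip_centre (a point): Blue handgrip on the end of the sliding tube. This point is its centre, on the pole axis, 60 mm above the table, at y = 75 mm of pole_stand when home; slides along +y of pole_stand only. 30 mm wide (x, across the pole), 90 mm long (y), 40 mm high (z 40 to 80 mm); a black end collar stands 2 mm proud. Free space beside and below it.
- handgrip (a joint): How far the handgrip is pulled out, m: 0 home, 0.055 first stop, 0.110 second stop, the end of travel. A cord inside pulls back with 4 to 5 N, friction 1.5 N. With the release button out, a catch holds it within about 2 mm at home and at each stop, so the button must stay squeezed while pulling past the first stop.
- button_face (a point): Centre of the outer face of the red release button, at the middle of the handgrip's +x side, 60 mm above the table: 32 mm long along the pole, 22 mm high, standing 6 mm proud, so that handgrip and button together are 36 mm wide.
- release_button (a joint): How far the release button is pressed in, m: 0 out, 0.005 fully in. A spring resists with 1 N, rising to 6 N fully in. The catch is free above about 0.003. Squeezing the handgrip across its sides (along pole_stand x) at its middle with 20 N or more presses it fully.
- flowerpot: Loose blue ceramic flowerpot, 144 mm across, 130 mm high, origin under its centre. Bystander.
- bottle_a: Loose squashed clear PET bottle with a blue cap, lying, about 190 x 72 x 28 mm. Bystander.
- bottle_b: Loose squashed green PET bottle with a white cap, same size. Bystander.
- bottle_c: Loose squashed clear PET bottle with a red cap, same size. Bystander.
- can_opener: Loose stainless steel can opener lying flat, about 150 x 55 x 18 mm. Bystander.

How it is judged:
By the outcome, as a careful person would: the job done as asked, in the order asked, and still so for the second after the job is handed in, while the arm keeps its last pose, push and grip.
It also fails if it takes over 48 s, if anything falls off the work surface, if the arm or the gripper's body presses on something with over 40 N, if the wrist force passes 120 N, or if a joint passes its speed limit or range.

## Working session

There is one attempt and no reset: what is moved stays moved. The work goes in short steps, Python scripts to look and compute and a shell command to move; the robot and the scene stay as the last step left them, time stands still between calls to the robot, and variables do not carry over. Pictures are saved under pics/ and viewed, at most 10 in all, crops included, and the job is handed in when it is done.

```bash
mkdir -p pics; cat > h.py <<'E'
from plant import *
import numpy as np, cv2
from scipy.spatial.transform import Rotation as R
def ray(p,uv,z):
    K=np.array(p["camera_matrix"]);T=np.array(p["world_from_camera"])
    d=T[:3,:3]@np.linalg.solve(K,[uv[0],uv[1],1]);o=T[:3,3]
    return o+d*(z-o[2])/d[2]
def proj(p,X):
    K=np.array(p["camera_matrix"]);T=np.array(p["world_from_camera"])
    c=K@(T[:3,:3].T@(np.array(X)-T[:3,3]));return c[:2]/c[2]
def save(p,n): cv2.imwrite(f"pics/{n}.png",p["pixels"][:,:,::-1])
E
python3 - <<'E'
from h import *
o=get_obs();print({k:np.round(v,3) for k,v in o.items()})
for c in("top","side"):
    p=read_camera(c);save(p,c+"1");print(c,np.round(np.array(p["world_from_camera"])[:3,3]))
    for n,z in(("pole_stand",0),("knob_grip",124),("grip_centre",60),("button_face",60),("flowerpot",0),("bottle_a",0),("can_opener",0)):
        for r in spot_point(p,n)[:3]: print(n,np.round(r["point"]),round(r["confidence"],2),np.round(ray(p,r["point"],z)))
E
```

```text
{'time': np.float64(0.0), 'qpos': array([-1.447,  0.207,  1.543, -0.   ,  1.393, -0.151]), 'qvel': array([-0.   ,  0.001,  0.001,  0.002,  0.001,  0.001]), 'effort': array([ 1.0000e-03, -3.7087e+01, -2.8142e+01,  7.0000e-02,  3.6000e-02,
       -0.0000e+00]), 'tool_pos': array([ 155.903, -552.622,  204.273]), 'tool_rot': array([ 0.991,  0.137, -0.   , -0.001]), 'ft_force': array([-0.308, -0.18 , -1.058]), 'moment': array([-0.022,  0.042, -0.02 ]), 'grasp_force': np.float64(0.0), 'opening': np.float64(93.936)}
top [ 325.   -8. 1298.]
pole_stand [260. 170.] 0.86 [550.   3.   0.]
knob_grip [288. 153.] 0.45 [576. -81. 124.]
grip_centre [235. 176.] 0.71 [522.  79.  60.]
button_face [351. 253.] 0.32 [ 283. -260.   60.]
flowerpot [135. 134.] 0.64 [681. 406.   0.]
flowerpot [125. 214.] 0.34 [423. 435.   0.]
bottle_a [393. 230.] 0.7 [ 346. -406.    0.]
bottle_a [351. 247.] 0.69 [ 299. -273.    0.]
bottle_a [125. 214.] 0.67 [423. 436.   0.]
can_opener [176. 252.] 0.79 [296. 272.   0.]
side [  196. -1152.  1483.]
pole_stand [280. 217.] 0.96 [567.  -1.   0.]
knob_grip [290. 212.] 0.68 [576. -84. 124.]
grip_centre [267. 191.] 0.47 [538.  87.  60.]
flowerpot [280. 141.] 0.92 [680. 415.   0.]
bottle_a [222. 290.] 0.83 [ 292. -269.    0.]
bottle_a [244. 317.] 0.8 [ 344. -385.    0.]
bottle_a [223. 146.] 0.63 [428. 441.   0.]
can_opener [199. 177.] 0.6 [297. 279.   0.]
```

View pics/top1.png

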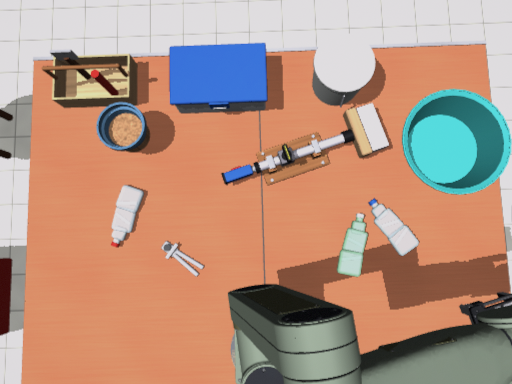

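View pics/side1.png

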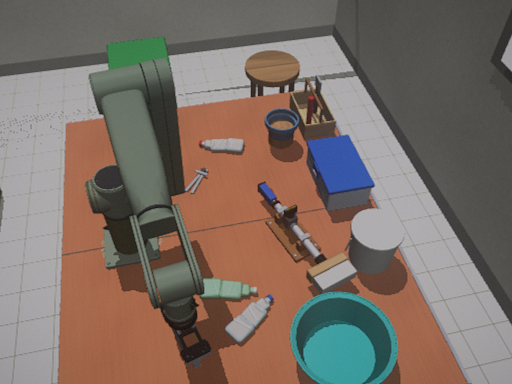

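```bash
python3 - <<'E'
from h import *
for c in("top","side"):
    p=read_camera(c);I=cv2.cvtColor(p["pixels"],cv2.COLOR_RGB2HSV)
    for n,z in(("grip_centre",60),("knob_grip",124)):
        for r in silhouettes(p,n)[:2]:
            ys,xs=np.nonzero(r["region"]);W=np.array([ray(p,(a,b),z)[:2] for a,b in zip(xs,ys)])
            w,v=np.linalg.eigh(np.cov(W.T));print(c,n,round(r["confidence"],2),np.round(r["rect"]),W.mean(0).round(1),np.degrees(np.arctan2(*v[::-1,1])).round(1),np.sqrt(w).round(1))
    for n,lo,hi,z in(("red",(0,140,90),(8,255,255),60),("blue",(100,120,60),(125,255,255),60),("yellow",(22,120,120),(35,255,255),135)):
        m=cv2.inRange(I,lo,hi);k,l,s,ce=cv2.connectedComponentsWithStats(m)
        for i in range(1,k):
            if s[i,4]>8:
                X=ray(p,ce[i],z)
                if abs(X[1])<250 and X[0]>420: 
                    ys,xs=np.nonzero(l==i);W=np.array([ray(p,(a,b),z)[:2] for a,b in zip(xs,ys)]);w,v=np.linalg.eigh(np.cov(W.T));print(c,n,s[i],X.round(1),np.degrees(np.arctan2(*v[::-1,1])).round(1),np.sqrt(w*12).round(1))
E
```

```text
top grip_centre 0.62 [223. 166. 254. 186.] [529.7  69.6] 106.8 [11.8 28.6]
top knob_grip 0.63 [337. 216. 368. 274.] [ 297.2 -253.2] 164.3 [17.5 46.3]
top knob_grip 0.49 [222. 166. 255. 184.] [519.5  67.6] 106.5 [ 9.6 25.6]
top red [231 165  10   5  17] [551.7  76.6  60. ] 107.5 [ 5.  33.8]
top blue [ 170   43   97   62 5640] [849.8 126.   60. ] 89.9 [192.  302.7]
top blue [223 165  30  17 271] [531.7  70.4  60. ] 106.9 [29.3 86.8]
top yellow [284 146   6  13  21] [576.7 -77.  135. ] -161.7 [ 4.4 41.1]
side grip_centre 0.72 [258. 181. 275. 203.] [529.3  80.8] 103.9 [13.2 29.9]
side knob_grip 0.45 [285. 207. 294. 215.] [576.8 -80.4] -137.0 [ 8.8 15. ]
side blue [ 307  135   67   59 2488] [856.9 164.1  60. ] 90.1 [188.7 305.9]
side blue [259 183  17  17 121] [537.3  86.9  60. ] 107.6 [27.5 89.5]
```

The top picture shows the pole at about 107° yaw, with the grip at (238,175), the knob at (287,153) and the red button on the +x side at (236,167). The side picture agrees: grip at (267,191), knob at (290,212). This puts the knob at (576.7,-77) and the grip centre at about (531,70). They are 154 mm apart, against 155 expected.

```bash
cat >> h.py <<'E'
def go(x,y,z,yaw,p0=None,q0=None):  # needed dp, turn from (measured) pose; tool down, tool x at yaw deg
    o=get_obs();T=R.from_quat(o["tool_rot"] if q0 is None else q0);p=o["tool_pos"] if p0 is None else p0
    G=R.from_matrix(np.c_[[np.cos(np.radians(yaw)),np.sin(np.radians(yaw)),0],[np.sin(np.radians(yaw)),-np.cos(np.radians(yaw)),0],[0,0,-1]])
    print("dp",(T.inv().apply(np.array([x,y,z])-p)/1000).round(4),"turn",(np.degrees((T.inv()*G).as_rotvec())/60).round(4))
E
python3 -c "
from h import *
go(576.7,-77,185,17.3,[156.016,-553.431,205.447])"
```

```text
dp [ 0.5342 -0.3444  0.0205] turn [-0.0001 -0.     -0.0259]
```

```bash
python3 -m creep '[{"dp":[0.02,-0.013,0],"turn":[0,0,-0.026]},{"dp":[0.534,-0.344,0.02],"turn":[0,0,-0.026]},{"dp":[0.534,-0.344,0.02],"turn":[0,0,-0.026]},{"dp":[0.534,-0.344,0.02],"turn":[0,0,-0.026]},{"dp":[0.534,-0.344,0.02],"turn":[0,0,-0.026]},{"dp":[0.534,-0.344,0.02],"turn":[0,0,-0.026]},{"dp":[0.534,-0.344,0.02],"turn":[0,0,-0.026]},{"dp":[0.534,-0.344,0.02],"turn":[0,0,-0.026]},{"dp":[0.534,-0.344,0.02],"turn":[0,0,-0.026]},{"dp":[0.534,-0.344,0.02],"turn":[0,0,-0.026]},{"dp":[0.534,-0.344,0.02],"turn":[0,0,-0.026]},{"dp":[0.534,-0.344,0.02],"turn":[0,0,-0.026]},{"dp":[0.534,-0.344,0.02],"turn":[0,0,-0.026]},{"dp":[0.534,-0.344,0.02],"turn":[0,0,-0.026]},{"dp":[0.534,-0.344,0.02],"turn":[0,0,-0.026]},{"dp":[0.534,-0.344,0.02],"turn":[0,0,-0.026]},{"dp":[0.534,-0.344,0.02],"turn":[0,0,-0.026]},{"dp":[0.534,-0.344,0.02],"turn":[0,0,-0.026]},{"dp":[0.534,-0.344,0.02],"turn":[0,0,-0.026]},{"dp":[0.534,-0.344,0.02],"turn":[0,0,-0.026]}]' 1
python3 - <<'E'
from h import *
o=get_obs();print(o["qpos"].round(3))
go(576.7,-77,105,17.3)
p=read_camera("side");save(p,"s2")
for r in spot_point(p,"knob_grip")[:2]: print(r,ray(p,r["point"],124))
p=read_camera("top");save(p,"t2");cv2.imwrite("pics/t2c.png",cv2.resize(p["pixels"][100:220,200:360,::-1],None,fx=4,fy=4))
E
```

```text
time: 2.77
tool_pos: [575.9, -78.5, 185.4]
tool_rot: [0.989, 0.15, -0.0, 0.0]
ft_force: [-0.0, -0.2, -0.1]
opening: 94.2
grasp_force: 0.0
[-0.284  0.237  1.548 -0.     1.358  0.986]
dp [ 0.0013 -0.0012  0.0804] turn [ 0.0001  0.0006 -0.0012]
{'point': [291.5, 209.8], 'confidence': 0.67} [584.73884759 -75.64014822 124.        ]
```

View pics/s2.png

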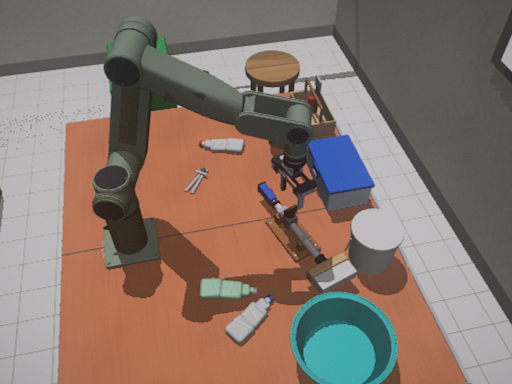

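The picture shows the gripper straddling above the knob at about (291,210), and nothing else is touched. Next I descend and grip the bar.

```bash
python3 -m creep '[{"dp":[0,0,0.025],"turn":[0,0,0]},{"dp":[0,0,0.05],"turn":[0,0,0]},{"dp":[0,0,0.07],"turn":[0,0,0]},{"dp":[0,0,0.08],"turn":[0,0,0]},{"dp":[0,0,0.08],"turn":[0,0,0]},{"dp":[0,0,0.08],"turn":[0,0,0]},{"dp":[0,0,0.08],"turn":[0,0,0]}]' 0.0
python3 - <<'E'
from h import *
for c in("side","top"):
  p=read_camera(c);u=proj(p,[576.7,-77,120]).astype(int);save(p,c+"3")
  cv2.imwrite(f"pics/{c}3c.png",cv2.resize(p["pixels"][u[1]-50:u[1]+50,u[0]-60:u[0]+60,::-1],None,fx=6,fy=6,interpolation=2))
E
```

```text
time: 3.5
tool_pos: [577.8, -78.1, 107.1]
tool_rot: [0.989, 0.15, 0.001, 0.001]
ft_force: [0.7, 1.2, -0.5]
opening: 50.7
grasp_force: 0.0
```

View pics/side3c.png

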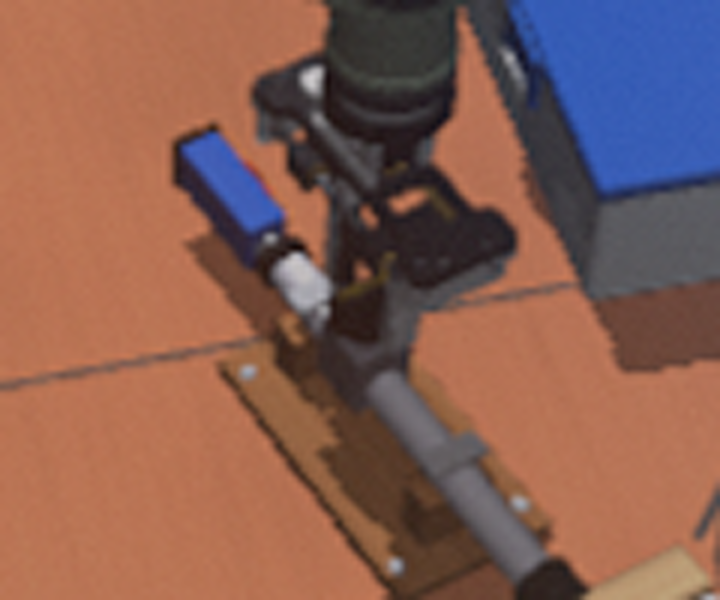

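The fingers straddle the knob bar, whose yellow line is at crop (375,285), with one finger on each side. Now I close.

```bash
python3 -m creep '[{"dp":[0,0,0],"turn":[0,0,0]},{"dp":[0,0,0],"turn":[0,0,0]},{"dp":[0,0,0],"turn":[0,0,0]},{"dp":[0,0,0],"turn":[0,0,0]},{"dp":[0,0,0],"turn":[0,0,0]},{"dp":[0,0,0],"turn":[0,0,0]}]' -1; python3 -c "
from h import *
print(get_obs()['moment'].round(2))"
```

```text
time: 4.1
tool_pos: [576.6, -77.5, 105.5]
tool_rot: [0.989, 0.151, -0.0, 0.0]
ft_force: [-0.3, -1.1, 0.9]
opening: 13.8
grasp_force: 30.0
[-0.02  0.02  0.06]
```

```bash
python3 -m creep '[{"dp":[0,0,0],"turn":[0,0,-0.08]},{"dp":[0,0,0],"turn":[0,0,-0.16]},{"dp":[0,0,0],"turn":[0,0,-0.25]},{"dp":[0,0,0],"turn":[0,0,-0.34]},{"dp":[0,0,0],"turn":[0,0,-0.43]},{"dp":[0,0,0],"turn":[0,0,-0.52]},{"dp":[0,0,0],"turn":[0,0,-0.61]},{"dp":[0,0,0],"turn":[0,0,-0.69]},{"dp":[0,0,0],"turn":[0,0,-0.75]},{"dp":[0,0,0],"turn":[0,0,-0.75]}]'; python3 -c "
from h import *
print(get_obs()['moment'].round(2))"
python3 -m creep '[{"dp":[0,0,0],"turn":[0,0,-0.08]},{"dp":[0,0,0],"turn":[0,0,-0.16]},{"dp":[0,0,0],"turn":[0,0,-0.25]},{"dp":[0,0,0],"turn":[0,0,-0.34]},{"dp":[0,0,0],"turn":[0,0,-0.43]},{"dp":[0,0,0],"turn":[0,0,-0.52]},{"dp":[0,0,0],"turn":[0,0,-0.61]},{"dp":[0,0,0],"turn":[0,0,-0.69]},{"dp":[0,0,0],"turn":[0,0,-0.75]},{"dp":[0,0,0],"turn":[0,0,-0.77]},{"dp":[0,0,0],"turn":[0,0,-0.77]},{"dp":[0,0,0],"turn":[0,0,-0.77]}]'; python3 -c "
from h import *
print(get_obs()['moment'].round(2), R.from_quat(get_obs()['tool_rot']).as_matrix()[:2,0], get_obs()['qpos'])
go(530.8,70.5,130,107.3)"
```

```text
time: 4.93
tool_pos: [577.1, -78.0, 105.5]
tool_rot: [0.856, 0.518, 0.0, 0.001]
ft_force: [1.3, -1.8, -0.1]
opening: 13.7
grasp_force: 30.0
[-0.28 -0.32  0.03]
time: 5.93
tool_pos: [577.8, -78.0, 105.5]
tool_rot: [0.585, 0.811, 0.0, 0.001]
ft_force: [5.2, -2.9, -4.6]
opening: 13.5
grasp_force: 30.1
[-0.45 -1.   -0.41] [-0.31449934  0.94925628] [-2.82566759e-01  3.20114415e-01  1.61796363e+00 -5.39829814e-05
  1.20069504e+00 -6.02478813e-01]
dp [ 0.1557  0.0022 -0.0247] turn [0.0022 0.0015 0.0172]
```

The moment of -0.41 N m at 108° shows the knob is on its stop. Release, lift and look.

```bash
python3 -m creep '[{"dp":[0,0,0],"turn":[0,0,0.015]},{"dp":[0,0,0],"turn":[0,0,0.015]},{"dp":[0,0,0],"turn":[0,0,0.015]},{"dp":[0,0,0],"turn":[0,0,0.015]},{"dp":[0,0,-0.02],"turn":[0,0,0.015]},{"dp":[0,0,-0.05],"turn":[0,0,0.015]},{"dp":[0,0,-0.075],"turn":[0,0,0.015]},{"dp":[0.04,0,-0.075],"turn":[0,0,0.015]},{"dp":[0.08,0,-0.075],"turn":[0,0,0.015]},{"dp":[0.12,0,-0.075],"turn":[0,0,0.015]},{"dp":[0.15,0,-0.075],"turn":[0,0,0.015]},{"dp":[0.155,0,-0.075],"turn":[0,0,0.015]},{"dp":[0.155,0,-0.075],"turn":[0,0,0.015]},{"dp":[0.155,0,-0.075],"turn":[0,0,0.015]}]' 0.4
python3 - <<'E'
from h import *
go(530.8,70.5,41,107.3)
for c in("side","top"):
  p=read_camera(c);u=proj(p,[550,0,100]).astype(int);save(p,c+"4")
  cv2.imwrite(f"pics/{c}4c.png",cv2.resize(p["pixels"][u[1]-50:u[1]+50,u[0]-60:u[0]+60,::-1],None,fx=6,fy=6,interpolation=2))
  I=cv2.cvtColor(p["pixels"],cv2.COLOR_RGB2HSV);m=cv2.inRange(I,(22,120,120),(35,255,255));ys,xs=np.nonzero(m)
  W=np.array([ray(p,(a,b),135)[:2] for a,b in zip(xs,ys)]);W=W[np.hypot(*(W-[576.7,-77]).T)<40]
  if len(W)>3: w,v=np.linalg.eigh(np.cov(W.T));print(c,len(W),W.mean(0),np.degrees(np.arctan2(*v[::-1,1])),np.sqrt(w*12))
E
```

```text
time: 7.1
tool_pos: [527.6, 69.3, 180.6]
tool_rot: [0.59, 0.807, -0.0, 0.0]
ft_force: [0.9, -0.6, 0.5]
opening: 65.9
grasp_force: 0.0
dp [0.0003 0.0034 0.1396] turn [0.0001 0.0008 0.0058]Traceback (most recent call last):
  File "<stdin>", line 7, in <module>
ValueError: operands could not be broadcast together with shapes (0,) (2,)
```

View pics/side4c.png

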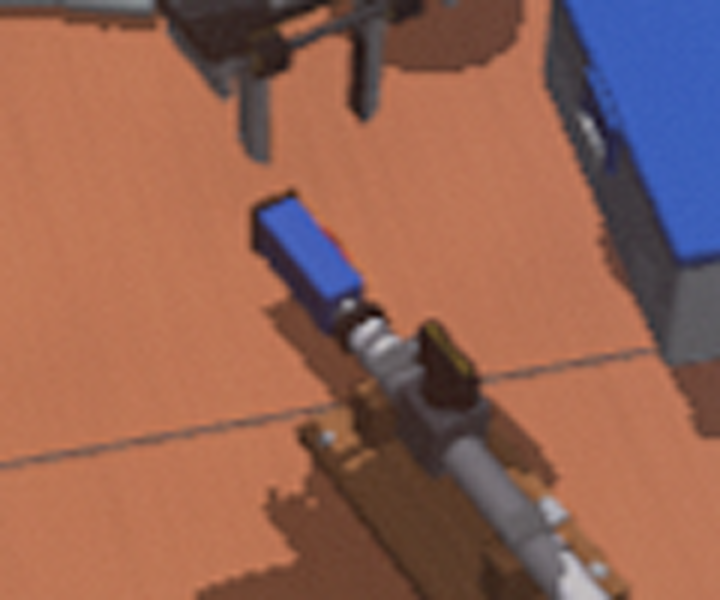

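The knob bar with its yellow line, at crop (450,355), now lies along the pole, and the handgrip is free. Next I descend onto the grip.

```bash
python3 -m creep '[{"dp":[0,0.003,0.02],"turn":[0,0,0.006]},{"dp":[0,0.003,0.05],"turn":[0,0,0.006]},{"dp":[0,0.003,0.08],"turn":[0,0,0.006]},{"dp":[0,0.003,0.11],"turn":[0,0,0.006]},{"dp":[0,0.003,0.13],"turn":[0,0,0.006]},{"dp":[0,0.003,0.139],"turn":[0,0,0.006]},{"dp":[0,0.003,0.139],"turn":[0,0,0.006]},{"dp":[0,0.003,0.139],"turn":[0,0,0.006]},{"dp":[0,0.003,0.139],"turn":[0,0,0.006]}]'
python3 - <<'E'
from h import *
go(530.8,70.5,41,107.3)
for c in("side","top"):
  p=read_camera(c);save(p,c+"5");u=proj(p,[531,70,60]).astype(int)
  cv2.imwrite(f"pics/{c}5c.png",cv2.resize(p["pixels"][u[1]-50:u[1]+50,u[0]-60:u[0]+60,::-1],None,fx=6,fy=6,interpolation=2))
E
```

```text
time: 7.9
tool_pos: [532.2, 69.8, 43.1]
tool_rot: [0.593, 0.805, 0.001, 0.001]
ft_force: [-0.2, 0.1, 0.4]
opening: 65.4
grasp_force: 0.0
dp [ 0.0011 -0.0012  0.0021] turn [ 0.003   0.0011 -0.0018]
```

View pics/side5c.png

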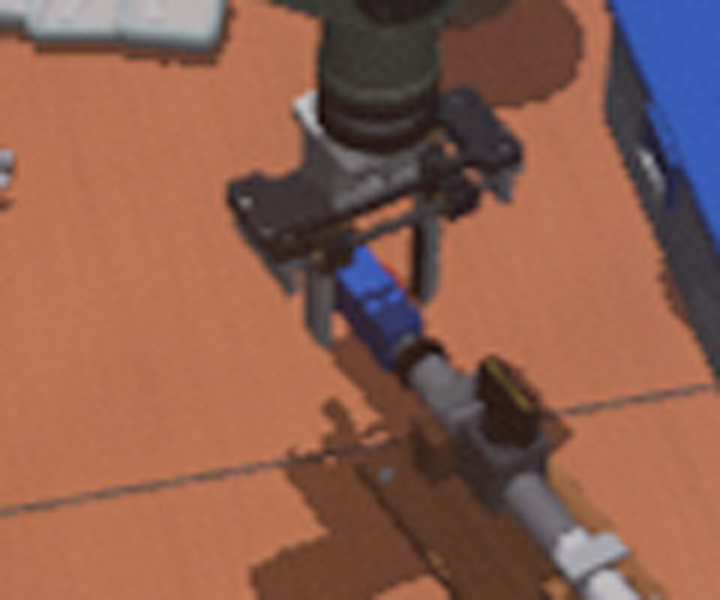

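The fingers stand on both sides of the handgrip's middle, with the red button at crop (398,275) beside the right-hand finger. I close now.

```bash
python3 -m creep '[{"dp":[0,0,0.001],"turn":[0,0,0]},{"dp":[0,0,0.001],"turn":[0,0,0]},{"dp":[0,0,0.001],"turn":[0,0,0]},{"dp":[0,0,0.001],"turn":[0,0,0]},{"dp":[0,0,0.001],"turn":[0,0,0]},{"dp":[0,0,0.001],"turn":[0,0,0]},{"dp":[0,0,0.001],"turn":[0,0,0]},{"dp":[0,0,0.001],"turn":[0,0,0]}]' -1; python3 -c "
from h import *
print(get_obs()['moment'].round(2));go(530.8-.297*112,70.5+.955*112,41,107.3)"
```

```text
time: 8.67
tool_pos: [531.2, 70.7, 40.8]
tool_rot: [0.593, 0.805, 0.001, 0.001]
ft_force: [3.8, 2.9, -0.5]
opening: 30.2
grasp_force: 30.0
[ 0.26 -0.59  0.14]
dp [ 0.1119 -0.0005 -0.0002] turn [ 0.0018  0.0002 -0.0007]
```

Opening is 30.2 mm, so the button is pressed in. Pull.

```bash
python3 -m creep '[{"dp":[0.005,0,0],"turn":[0,0,0]},{"dp":[0.015,0,0],"turn":[0,0,0]},{"dp":[0.025,0,0],"turn":[0,0,0]},{"dp":[0.035,0,0],"turn":[0,0,0]},{"dp":[0.045,0,0],"turn":[0,0,0]},{"dp":[0.055,0,0],"turn":[0,0,0]},{"dp":[0.065,0,0],"turn":[0,0,0]},{"dp":[0.075,0,0],"turn":[0,0,0]},{"dp":[0.085,0,0],"turn":[0,0,0]},{"dp":[0.092,0,0],"turn":[0,0,0]},{"dp":[0.097,0,0],"turn":[0,0,0]},{"dp":[0.1,0,0],"turn":[0,0,0]},{"dp":[0.1,0,0],"turn":[0,0,0]},{"dp":[0.1,0,0],"turn":[0,0,0]}]'; python3 - <<'E'
from h import *
o=get_obs();d=np.array([-.297,.955,0]);print("along",(o["tool_pos"]-[531.2,70.7,40.8])@d,"F along",o["ft_force"]@d,"lat",o["ft_force"]@[.955,.297,0])
E
```

```text
time: 9.83
tool_pos: [501.5, 165.1, 40.8]
tool_rot: [0.593, 0.805, -0.0, 0.001]
ft_force: [3.9, -3.1, -0.3]
opening: 30.2
grasp_force: 30.0
along 98.97762449841258 F along -4.141749438688901 lat 2.7755509078814575
```

```bash
python3 -m creep '[{"dp":[0.004,0,0],"turn":[0,0,0]},{"dp":[0.007,0,0],"turn":[0,0,0]},{"dp":[0.01,0,0],"turn":[0,0,0]},{"dp":[0.012,0,0],"turn":[0,0,0]},{"dp":[0.013,0,0],"turn":[0,0,0]},{"dp":[0.013,0,0],"turn":[0,0,0]},{"dp":[0.013,0,0],"turn":[0,0,0]},{"dp":[0.013,0,0],"turn":[0,0,0]}]'; python3 - <<'E'
from h import *
o=get_obs();d=np.array([-.297,.955,0]);print("along",(o["tool_pos"]-[531.2,70.7,40.8])@d,"F along",o["ft_force"]@d,"lat",o["ft_force"]@[.955,.297,0])
p=read_camera("top");save(p,"top6");u=proj(p,[531,50,60]).astype(int)
p=read_camera("side");u=proj(p,[520,100,60]).astype(int)
cv2.imwrite("pics/side6c.png",cv2.resize(p["pixels"][u[1]-60:u[1]+60,u[0]-75:u[0]+75,::-1],None,fx=5,fy=5,interpolation=2))
E
```

```text
time: 10.5
tool_pos: [498.1, 175.8, 40.8]
tool_rot: [0.593, 0.805, -0.001, 0.002]
ft_force: [5.1, -8.3, 0.1]
opening: 30.2
grasp_force: 30.0
along 110.16903217049419 F along -9.465405920826788 lat 2.4415380286191954
```

View pics/side6c.png

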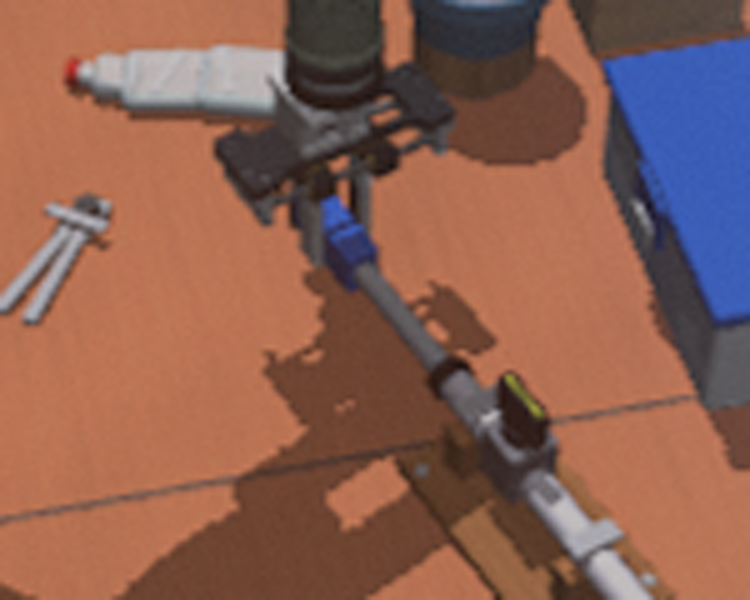

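The picture shows the tube drawn out, the grip held at crop (345,235), and the bystanders clear. I add a few mm to confirm the stop.

```bash
python3 -m creep '[{"dp":[0.002,0,0],"turn":[0,0,0]},{"dp":[0.003,0,0],"turn":[0,0,0]},{"dp":[0.003,0,0],"turn":[0,0,0]},{"dp":[0.003,0,0],"turn":[0,0,0]},{"dp":[0.003,0,0],"turn":[0,0,0]},{"dp":[0.003,0,0],"turn":[0,0,0]}]'; python3 - <<'E'
from h import *
o=get_obs();d=np.array([-.297,.955,0]);print("along",(o["tool_pos"]-[531.2,70.7,40.8])@d,"F along",o["ft_force"]@d)
E
```

```text
time: 11.1
tool_pos: [498.0, 176.1, 40.8]
tool_rot: [0.593, 0.805, -0.003, 0.004]
ft_force: [6.9, -15.8, 0.0]
opening: 30.2
grasp_force: 30.0
along 110.50789093835547 F along -17.12696320640014
```

The extra 3 mm moved the grip only 0.3 mm and the force rose to 17 N, so this is the second stop.

```bash
python3 -c "
from plant import *
print(sign_off())"
```

```text
the job is handed in; nothing more can be done
None
```

The clamp knob is turned a quarter turn onto its stop, and the handgrip is pulled out 110 mm to the second stop with the button squeezed in and still held; the job is handed in at 11.1 s, and the flowerpot, bottles and can opener were not touched.

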